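# Seat the portion wheel in the sweet dispenser and hold it down

### The job

The sweet dispenser on the shop table has its globe off: take the portion wheel with the four broad vanes off its drying collar, line its ribs up with the cross-shaped slot of the drive hub inside the dispenser's rim, and slide it all the way home until it sits flush on the hub, squeezing the ejector spring below. Finish while still holding the wheel pressed down, so a colleague can tighten its lock screw from below; do not let go, or the spring lifts it. Leave the many-toothed wheel, the two jars and the scoop where they are.

Things in the scene. Friction and masses are not known exactly. Their poses are not given: they have to be found in the camera images.
- wheel: The wheel to fit, white plastic, 130 to 210 g: core disc 44 mm across, 10 mm thick, four broad vanes 14 mm wide reaching 42 mm from the axis along its x and y. Origin on the axis at the disc's underside, z up. A steel stem hangs below, a grip bar stands on top. At the start it lies level on collar_a, stem in the bore, any yaw. A quarter turn gives the same fit.
- wheel_grip (a point): Middle of the wheel's grip bar, 35 mm above the wheel's origin, axes as the wheel's. The bar is 50 mm long (along x), 12 mm thick (along y) and rises from 10 to 55 mm above the wheel's origin.
- wheel_tip (a point): Foot of the wheel's stem, 24 mm below the wheel's origin. The stem is a cross of four ribs straight below the four vanes (along x and y): 30 mm tip to tip, 8 mm thick, down to 19 mm below the origin; then a narrower lead-in, 26 mm by 5 mm, to the foot.
- fine_wheel: The other wheel, to be left alone: same size, grip bar and stem, but a 66 mm core disc with twelve narrow teeth 10 mm wide round the edge. Origin and axes as for the wheel. It lies on the other collar.
- collar_a: Grey plastic drying collar that carries the four-vane wheel, fixed to the table: ring 80 mm outside, 48 mm bore, 32 mm high, origin at the centre of its underside on the table. Lift the wheel straight up at least 26 mm to clear it.
- collar_b: The same kind of collar, carrying the many-toothed wheel.
- dispenser: The sweet dispenser, fixed: cream body 160 x 160 x 60 mm, origin at the centre of its underside on the table. On it an upright round aluminium rim, 116 mm inside, 4 mm thick, from 60 to 105 mm above the table, surrounds the drive hub. It may stand left, middle or right; the collars take the other two places.
- drive_mouth (a point): Centre of the top face of the square aluminium drive hub (48 x 48 mm, 92 mm above the table). Cross-shaped slot from the top: two channels along this point's x and y, each 11 mm wide, 34 mm tip to tip, 30 mm deep. It turns with the hub, z up; the hub is at any angle and turns only if twisted with over 0.3 N m. The wheel is home with its origin here.
- ejector (a joint): Downward travel (m) of the black spring ejector pin, 10 mm thick, in the middle of the slot. At 0 its top is 14 mm below the hub's top face, so the stem meets it with 10 mm still to go; wheel home = 0.010; end stop 0.013. Spring force 3 N at 0, 8 N at 0.010: more than the wheel's weight.
- tall_jar: Bystander: clear jar of sweets with white lid, 70 mm across, 109 mm high, origin under its centre.
- short_jar: Bystander: clear jar of sweets with metal lid, 80 mm across, 74 mm high, origin under its centre.
- scoop: Bystander: metal scoop, tray 70 x 45 x 25 mm with its origin under the tray's centre, flat handle reaching 120 mm to its -x.
Not all that is in view belongs to the job. Of the things that look like the dispenser, the largest one is meant.

How it is judged:
By the outcome, as a careful person would: the job done as asked, in the order asked, and still so for the second after the job is handed in, while the arm keeps its last pose, push and grip.
It also fails if it takes over 42 s, if anything falls off the work surface, if the arm or the gripper's body presses on something with over 40 N, if the wrist force passes 120 N, or if a joint passes its speed limit or range.

### The arm

A 6-joint arm with a two-finger parallel gripper is mounted at the origin on the work surface. World frame = base frame: x ahead of the robot, y to its left, z up, the work surface at z = 0. Lengths are in m, angles in rad, forces in N, time in s.
With the tool pointing down it reaches from about 0.25 to 0.775 m from the base axis. Payload 4 kg.
Tool frame: the origin (TCP) lies on the centre line of the jaws, within the pads' length; the fingertips stand 22 mm ahead of it and the grasp point (between the pads) lies 3 mm ahead of it; z points along the fingers, y is the direction in which the jaws open and shut (so a half turn about z gives the same grasp; the last joint's range is limited). The gripper opens to 94 mm and grips with 3 to 60 N. Pads are 16 mm wide; open, the fingers measure 119 mm over their backs; the gripper's body (75 mm by 177 mm) begins 78 mm behind the grasp point.
Start: joints at [-1.31, 0.087, 1.371, -0, 1.684, -0.103], TCP at [0.196, -0.514, 0.228] pointing down, gripper open.
Joint ranges: [-3.1, 3.1], [-0.76, 2.03], [0.27, 2.55], [-1.08, 4.22], [0.17, 2.65], [-2.57, 2.57]. Speed limits (rad/s): [2.79, 2.79, 3.14, 3.14, 3.14, 3.14].

### API

Orientations are given as [roll, pitch, yaw] about the fixed x, y, z axes, in that order (R = Rz(yaw) Ry(pitch) Rx(roll)).
In Python, from bench import robot gives the robot as it stands. The module is installed in compiled form; this text tells all that it offers.
- The arm moves only by the shell command python3 -m inch 'ROWS'. ROWS is JSON, a list of rows, each an object with "linear": the shift along the world's x, y, z scaled (see below), a list of three; "twist": the turn about the world's z scaled (see below); "gripper": the opening, from 0 (shut) to 1 (fully open). In form: [{"linear": [x, y, z], "twist": twist, "gripper": gripper}, ...]. A call has 1 to 10 rows; each row is the pose to reach, as a shift and turn from the pose commanded when the call began; what a row does not reach only later rows make up. The controller multiplies each number of a shift by 0.1 m and each number of a turn by 60 degrees. A row lasts 1/12 s, in which the tool goes at most 41.7 mm and 7.16 degrees, less where a joint would pass 70% of its speed; a pose out of reach is approached as far as the arm can. A call with a number of a shift or a turn outside -1 to 1 is refused whole. A call with a gripper value outside its range is refused whole. The fingers move at their own pace and stop on an object; the grip force is fixed at half the most. Time passes only in rows, so rows that repeat a pose let the fingers close. It gives the time, the measured TCP pose, the force and the opening at its end, in the units of the state.
- robot.get_obs(): the state, without advancing time (a new reading comes with each control period).
- robot.snapshot(name): name is "scene" or "top" or "wrist"; returns a dict with "image" (384x512x3 uint8, red, green, blue), "depth" (384x512 float32, m along the optical axis (not along the pixel's ray), 0 where there is no reading), "mtx" (3x3 intrinsics, pixels), "rvec" (rotation vector, rad) and "tvec" (3), from world to camera coordinates, as OpenCV has them; the wrist camera has in their place "hand_eye" (4x4, takes a point from camera to tool coordinates, whose origin is the TCP and whose axes are the flange's). Camera axes: x right, y down, z forward; pixel columns grow to the right and rows downward; lengths in m; the calibration is good to about 2 mm. A picture is of the moment at which its call begins: read the wrist's pose just before it.
- robot.close_job(): hands the job in, once; it reports no verdict.
The state is a dict: "time": time; "joint_positions": joint angles; "qvel": joint speeds; "joint_torque": joint torques, N m; "tool_pos": TCP position; "ee_rot": TCP orientation; "wrist_force": force on the tool from outside, world axes, zero at the start; "wrist_torque": the same for the moment, N m; "width": finger opening in m.
Only numpy, scipy, OpenCV 4.12 (cv2) and the standard library are available. Lean on these libraries where they do the work, as an engineer would, in place of code of your own. Each camera call takes 0.05 s, during which the arm holds its last target.

## Working session

There is one attempt and no reset: what is moved stays moved. The work goes in short steps, Python scripts to look and compute and a shell command to move; the robot and the scene stay as the last step left them, time stands still between calls to the robot, and variables do not carry over. Pictures are saved under pics/ and viewed, and the job is handed in when it is done.

```bash
mkdir -p pics
python3 - <<'E'
from bench import robot
import cv2,numpy as np
o=robot.get_obs();print({k:np.round(v,3) for k,v in o.items()})
for n in("scene","top","wrist"):
    s=robot.snapshot(n);cv2.imwrite(f"pics/{n}0.png",s["image"][:,:,::-1]);np.savez(f"{n}0.npz",**s)
    print(n,s["mtx"].round(1).tolist(),[ (k,np.round(s[k],3).tolist()) for k in s if k in("rvec","tvec","hand_eye")])
E
```

```text
{'time': np.float64(0.0), 'joint_positions': array([-1.31 ,  0.088,  1.372, -0.   ,  1.684, -0.103]), 'qvel': array([-0.   ,  0.   , -0.001, -0.   ,  0.002, -0.   ]), 'joint_torque': array([-1.0000e-03, -3.4018e+01, -3.0243e+01,  7.2000e-02,  3.3000e-02,
       -0.0000e+00]), 'tool_pos': array([ 0.196, -0.514,  0.226]), 'ee_rot': array([-3.139, -0.   ,  0.364]), 'wrist_force': array([-0.783, -0.445, -0.672]), 'wrist_torque': array([-0.009,  0.024, -0.019]), 'width': np.float64(0.094)}
scene [[373.9, 0.0, 256.8], [0.0, 373.9, 195.8], [0.0, 0.0, 1.0]] [('rvec', [1.955, 1.286, -0.574]), ('tvec', [-0.228, -0.269, 1.442])]
top [[349.7, 0.0, 249.0], [0.0, 349.7, 192.5], [0.0, 0.0, 1.0]] [('rvec', [2.137, -2.118, 0.192]), ('tvec', [0.022, 0.575, 1.084])]
wrist [[281.6, 0.0, 258.3], [0.0, 281.6, 189.6], [0.0, 0.0, 1.0]] [('hand_eye', [[-0.001, -0.974, -0.226, 0.065], [1.0, -0.001, 0.0, 0.002], [-0.0, -0.226, 0.974, -0.157], [0.0, 0.0, 0.0, 1.0]])]
```

View pics/top0.png

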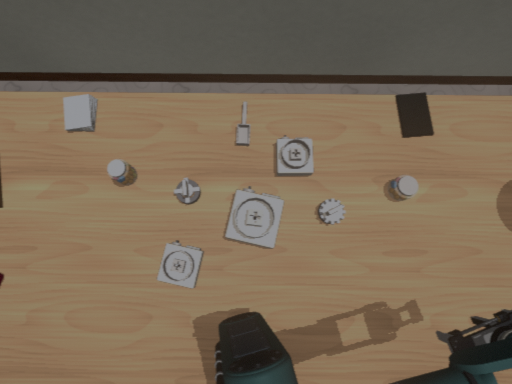

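View pics/scene0.png

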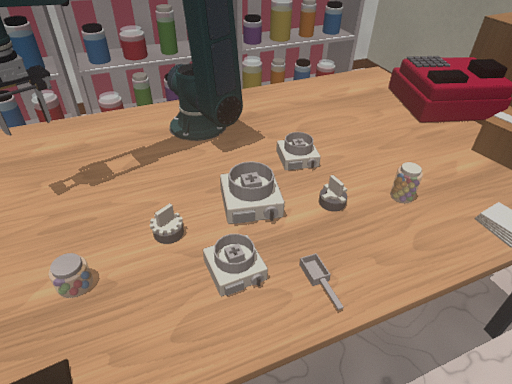

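The top view shows the largest dispenser in the middle at about (254,217). The four-vane wheel is at (187,190) and the toothed wheel at (332,211). Next I'll turn the top-view depth into world points.

```bash
cat > h.py <<'E'
import numpy as np,cv2
def world(s,T=None):
    d=s["depth"];v,u=np.mgrid[:384,:512];K=s["mtx"]
    p=np.stack([(u-K[0,2])/K[0,0]*d,(v-K[1,2])/K[1,1]*d,d],-1)
    if T is None:
        R=cv2.Rodrigues(s["rvec"])[0];return (p-np.ravel(s["tvec"]))@R
    return p@T[:3,:3].T+T[:3,3]
E
python3 - <<'E'
from h import *
s=np.load("top0.npz");w=world(s)
def st(n,c,r,z0,z1):
    u,v=c;P=w[v-r:v+r,u-r:u+r].reshape(-1,3);P=P[(P[:,2]>z0)&(P[:,2]<z1)]
    rc=cv2.minAreaRect((P[:,:2]*1000).astype(np.float32))
    print(n,len(P),P.mean(0).round(4),rc)
st("table",(220,300),10,-.1,.1)
st("disp body",(254,217),36,.05,.07);st("rim",(254,217),36,.098,.115);st("hub",(254,217),10,.085,.097)
st("wheel top",(187,190),20,.075,.1);st("wheel disc",(187,190),20,.036,.05)
st("fine top",(332,211),20,.075,.1)
im=s["image"]
a=cv2.resize(im[160:250,150:290],None,fx=5,fy=5,interpolation=2)
cv2.imwrite("pics/topz.png",a[:,:,::-1])
E
```

```text
table 400 [0.2331 0.1189 0.0005] ((233.10098266601562, 119.0107421875), (60.15484619140625, 61.737857818603516), 1.14290189743042)
disp body 2029 [0.488  0.0106 0.0598] ((500.56964111328125, 8.182235717773438), (160.09402465820312, 179.14256286621094), 77.45265197753906)
rim 186 [0.493  0.0114 0.1047] ((491.38470458984375, 10.30230712890625), (123.18372344970703, 123.43467712402344), 27.736310958862305)
hub 180 [0.4906 0.01   0.0919] ((491.4141845703125, 10.29703140258789), (47.747047424316406, 48.40523910522461), 83.59088134765625)
wheel top 67 [0.5824 0.2329 0.0852] ((583.2318115234375, 233.9531707763672), (48.64247131347656, 12.67448616027832), 5.645697116851807)
wheel disc 171 [0.5816 0.2313 0.0417] ((583.17041015625, 233.8883819580078), (66.37124633789062, 65.53336334228516), 52.4369010925293)
fine top 66 [ 0.5175 -0.2406  0.0868] ((517.7149658203125, -240.9459228515625), (11.087491035461426, 49.58279800415039), 26.774574279785156)
```

View pics/topz.png

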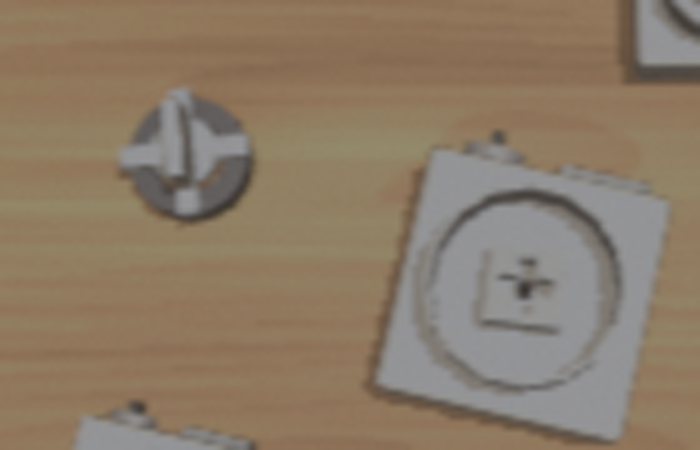

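The geometry agrees with the given sizes (rim, hub, bar height 0.087):
- **Wheel:** at (0.583, 0.234), bar yaw about 5.6°.
- **Hub:** at (0.491, 0.010), yaw about -6.4°.

Next I travel toward the wheel.

```bash
python3 -m inch '[{"linear":[0.24,0.4,0.1],"twist":-0.12,"gripper":1},{"linear":[0.36,0.7,0.2],"twist":-0.25,"gripper":1},{"linear":[0.48,0.93,0.2],"twist":-0.25,"gripper":1}]'
python3 -m inch '[{"linear":[0.16,0.31,0],"twist":0,"gripper":1},{"linear":[0.32,0.62,0],"twist":0,"gripper":1},{"linear":[0.48,0.93,0],"twist":0,"gripper":1}]'
python3 -m inch '[{"linear":[0.16,0.31,0],"twist":0,"gripper":1},{"linear":[0.32,0.62,0],"twist":0,"gripper":1},{"linear":[0.48,0.93,0],"twist":0,"gripper":1}]'
python3 -m inch '[{"linear":[0.16,0.31,0],"twist":0,"gripper":1},{"linear":[0.32,0.62,0],"twist":0,"gripper":1},{"linear":[0.48,0.93,0],"twist":0,"gripper":1}]'
```

```text
time: 0.4
tool_pos: [0.2446, -0.4196, 0.2492]
ee_rot: [3.14, -0.001, 0.098]
wrist_force: [1.2, 0.6, 0.4]
width: 0.0941
time: 0.65
tool_pos: [0.292, -0.3265, 0.2472]
ee_rot: [-3.141, 0.0, 0.101]
wrist_force: [0.3, 0.1, -0.4]
width: 0.094
time: 0.9
tool_pos: [0.3399, -0.2333, 0.2472]
ee_rot: [-3.142, 0.0, 0.102]
wrist_force: [0.3, -0.3, 0.6]
width: 0.094
time: 1.15
tool_pos: [0.3879, -0.1403, 0.2473]
ee_rot: [3.141, -0.0, 0.102]
wrist_force: [0.5, 0.2, -0.0]
width: 0.0945
```

```bash
python3 -m inch '[{"linear":[0.16,0.31,0],"twist":0,"gripper":1},{"linear":[0.32,0.62,0],"twist":0,"gripper":1},{"linear":[0.48,0.93,0],"twist":0,"gripper":1}]'
python3 -m inch '[{"linear":[0.16,0.31,0],"twist":0,"gripper":1},{"linear":[0.3,0.58,0],"twist":0,"gripper":1},{"linear":[0.3,0.58,0],"twist":0,"gripper":1},{"linear":[0.3,0.58,0],"twist":0,"gripper":1}]'
cat >> h.py <<'E'
from scipy.spatial.transform import Rotation as Ro
def wsnap(name):
    from bench import robot
    o=robot.get_obs();s=robot.snapshot("wrist")
    T=np.eye(4);T[:3,:3]=Ro.from_euler("xyz",o["ee_rot"]).as_matrix();T[:3,3]=o["tool_pos"]
    cv2.imwrite(f"pics/{name}.png",s["image"][:,:,::-1]);w=world(s,T@s["hand_eye"]);np.savez(name+".npz",w=w,image=s["image"])
    return o,s,w
E
python3 - <<'E'
from h import *
o,s,w=wsnap("hub1");P=w.reshape(-1,3)
near=np.hypot(P[:,0]-.491,P[:,1]-.010)
for n,a,b,r0,r1 in(("hub",.086,.097,0,.035),("rim",.1,.11,.05,.075),("slot",.05,.086,0,.018)):
    Q=P[(P[:,2]>a)&(P[:,2]<b)&(near>r0)&(near<r1)]
    print(n,len(Q),Q.mean(0).round(4),cv2.minAreaRect((Q[:,:2]*1000).astype(np.float32)))
E
```

```text
time: 1.4
tool_pos: [0.4359, -0.0472, 0.2473]
ee_rot: [3.141, 0.0, 0.102]
wrist_force: [-0.6, -0.1, 0.6]
width: 0.0942
time: 1.73
tool_pos: [0.4657, 0.0101, 0.2469]
ee_rot: [3.141, 0.002, 0.105]
wrist_force: [0.4, 0.1, 1.1]
width: 0.0939
hub 1391 [0.494  0.0093 0.0915] ((493.5118408203125, 9.284423828125), (47.874168395996094, 48.2113037109375), 83.42070770263672)
rim 1612 [0.4943 0.0092 0.1042] ((493.57318115234375, 9.180145263671875), (124.13534545898438, 123.97434997558594), 54.693634033203125)
slot 466 [0.491  0.009  0.0654] ((491.705322265625, 9.565674781799316), (29.559953689575195, 29.377582550048828), 36.63312530517578)
```

View pics/hub1.png

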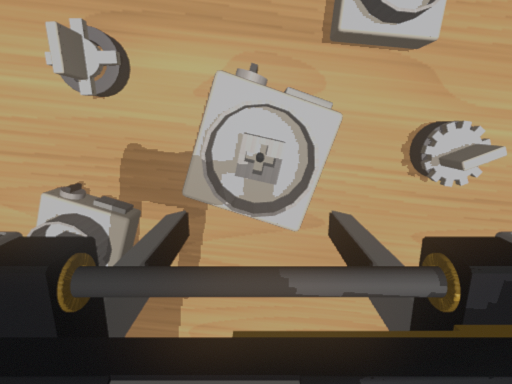

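Run:
```python
from h import *
d=np.load("hub1.npz");im=d["image"]
cv2.imwrite("pics/hubz.png",cv2.resize(im[120:200,215:310],None,fx=7,fy=7,interpolation=2)[:,:,::-1])
w=d["w"].reshape(-1,3);c=np.array([.4935,.0093])
q=w[:,:2]-c;r=np.hypot(*q.T)
# ray through slot pixel points intersected at top plane: use openings: pixels with depth below top, projected to z=.0915
from bench import robot
o=robot.get_obs()
T=np.eye(4);T[:3,:3]=Ro.from_euler("xyz",o["ee_rot"]).as_matrix();T[:3,3]=o["tool_pos"]
T=T@np.load("wrist0.npz")["hand_eye"];cam=T[:3,3]
m=(w[:,2]<.0885)&(w[:,2]>.04)&(r<.03)
t=(cam[2]-.0915)/(cam[2]-w[m,2]);X=(cam+(w[m]-cam)*t[:,None])[:,:2]-c
X=X[np.abs(X@Ro.from_euler('z',-6.5,degrees=True).as_matrix()[:2,:2]).max(1)<.022]
best=[]
for a in np.radians(np.arange(-45,45,.5)):
  R=np.array([[np.cos(a),-np.sin(a)],[np.sin(a),np.cos(a)]]);Y=X@R
  for ox in np.arange(-4,4.1,.5)/1e3:
    for oy in np.arange(-4,4.1,.5)/1e3:
      Z=np.abs(Y-[ox,oy]);ins=((Z[:,0]<.0055)&(Z[:,1]<.017))|((Z[:,1]<.0055)&(Z[:,0]<.017))
      best.append((ins.sum(),np.degrees(a),*(R@[ox,oy]*1e3)))
best.sort(key=lambda b:-b[0]);print(len(X));print(np.round(best[:8],2))
# wheel
for n,a,b in(("bar",.08,.095),("vanes",.037,.048)):
    k=np.hypot(w[:,0]-.583,w[:,1]-.234)<.055
    Q=w[k&(w[:,2]>a)&(w[:,2]<b)]
    print(n,len(Q),Q.mean(0).round(4),cv2.minAreaRect((Q[:,:2]*1000).astype(np.float32)))
```

```text
486
[[ 4.85e+02 -7.00e+00  0.00e+00  0.00e+00]
 [ 4.85e+02 -6.50e+00  0.00e+00  0.00e+00]
 [ 4.84e+02 -7.50e+00  0.00e+00  0.00e+00]
 [ 4.84e+02 -7.00e+00  5.00e-01 -6.00e-02]
 [ 4.84e+02 -6.50e+00  5.00e-01 -6.00e-02]
 [ 4.83e+02 -7.50e+00  5.00e-01 -7.00e-02]
 [ 4.83e+02 -6.00e+00  0.00e+00  0.00e+00]
 [ 4.83e+02 -6.00e+00  5.00e-01 -5.00e-02]]
bar 766 [0.5863 0.2312 0.0855] ((586.0263671875, 232.51080322265625), (50.2504997253418, 13.634364128112793), 7.9192681312561035)
vanes 1315 [0.5871 0.2239 0.0416] ((586.4227294921875, 232.84043884277344), (69.28688049316406, 69.22970581054688), 52.56437301635742)
```

View pics/hubz.png

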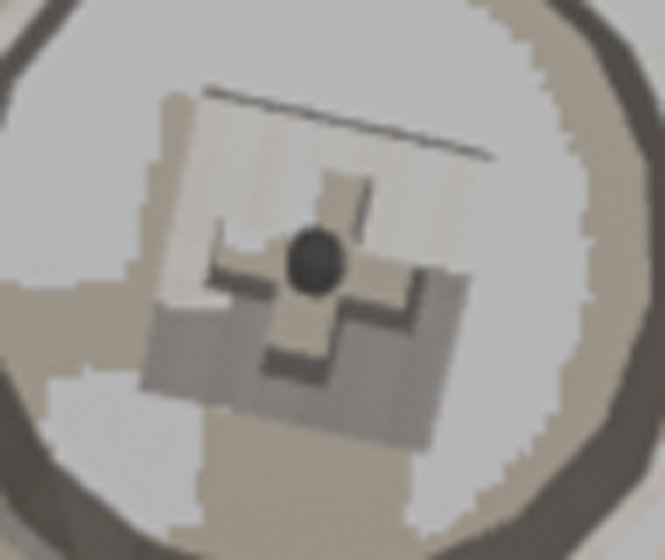

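The slot is at (0.4935, 0.0093), yaw about -6.6°, and is aligned with the hub. Next I move over to the wheel and look once more from the same relative viewpoint.

```bash
python3 -m inch '[{"linear":[0.15,0.35,0],"twist":0,"gripper":1},{"linear":[0.3,0.7,0],"twist":0,"gripper":1},{"linear":[0.42,1,0],"twist":0.0,"gripper":1}]'
python3 -m inch '[{"linear":[0.15,0.37,0],"twist":0,"gripper":1},{"linear":[0.3,0.74,0],"twist":0,"gripper":1},{"linear":[0.5,1,0],"twist":0.02,"gripper":1},{"linear":[0.5,1.0,0],"twist":0.02,"gripper":1},{"linear":[0.5,1.0,0],"twist":0.02,"gripper":1}]'
python3 - <<'E'
from h import *
o,s,w=wsnap("wh1");w=w.reshape(-1,3)
k=np.hypot(w[:,0]-.586,w[:,1]-.2327)<.055
for n,a,b in(("bar",.082,.095),("vanes",.037,.048)):
    Q=w[k&(w[:,2]>a)&(w[:,2]<b)]
    print(n,len(Q),Q.mean(0).round(4),cv2.minAreaRect((Q[:,:2]*1000).astype(np.float32)))
E
```

```text
time: 2.03
tool_pos: [0.5081, 0.1085, 0.2477]
ee_rot: [3.141, -0.001, 0.098]
wrist_force: [0.3, -0.7, 1.0]
width: 0.0939
time: 2.45
tool_pos: [0.558, 0.2082, 0.2462]
ee_rot: [3.14, 0.003, 0.122]
wrist_force: [0.6, -0.4, -0.7]
width: 0.0943
bar 465 [0.5871 0.2333 0.0862] ((586.0427856445312, 233.527587890625), (49.63480758666992, 11.505788803100586), 6.0581464767456055)
vanes 1155 [0.5887 0.2328 0.0414] ((586.3336791992188, 233.3497314453125), (68.02428436279297, 68.376953125), 51.45602798461914)
```

View pics/wh1.png

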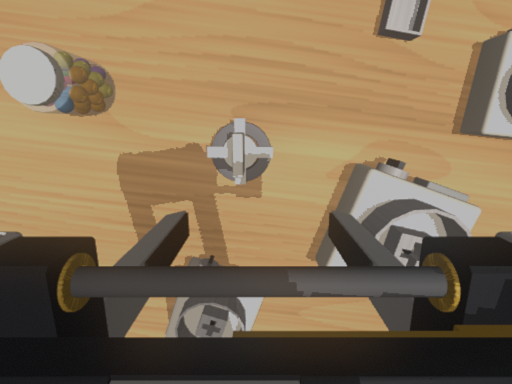

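```bash
python3 -m inch '[{"linear":[0.28,0.25,-0.2],"twist":-0.012,"gripper":1},{"linear":[0.28,0.25,-0.5],"twist":-0.012,"gripper":1},{"linear":[0.28,0.25,-0.8],"twist":-0.012,"gripper":1},{"linear":[0.28,0.25,-0.9],"twist":-0.012,"gripper":1},{"linear":[0.28,0.25,-0.9],"twist":-0.012,"gripper":1}]'
python3 -m inch '[{"linear":[0,0,-0.3],"twist":0,"gripper":1},{"linear":[0,0,-0.6],"twist":0,"gripper":1},{"linear":[0,0,-0.83],"twist":0,"gripper":1},{"linear":[0,0,-0.83],"twist":0,"gripper":1},{"linear":[0,0,-0.83],"twist":0,"gripper":1}]'
python3 - <<'E'
from h import *
o,s,w=wsnap("wh2")
E
```

```text
time: 2.92
tool_pos: [0.5835, 0.2313, 0.1541]
ee_rot: [3.14, 0.007, 0.108]
wrist_force: [0.1, -0.3, 0.8]
width: 0.0934
time: 3.33
tool_pos: [0.5858, 0.2331, 0.0759]
ee_rot: [3.141, -0.001, 0.109]
wrist_force: [1.1, -0.0, 0.6]
width: 0.0939
```

View pics/wh2.png

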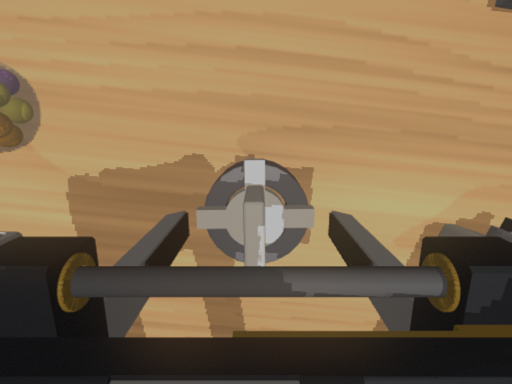

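The bar is centred between the fingers and aligned with them, so I'm closing.

```bash
python3 -m inch '[{"linear":[0,0,-0.02],"twist":0,"gripper":0.5},{"linear":[0,0,-0.02],"twist":0,"gripper":0.2},{"linear":[0,0,-0.02],"twist":0,"gripper":0},{"linear":[0,0,-0.02],"twist":0,"gripper":0},{"linear":[0,0,-0.02],"twist":0,"gripper":0},{"linear":[0,0,-0.02],"twist":0,"gripper":0},{"linear":[0,0,-0.02],"twist":0,"gripper":0},{"linear":[0,0,-0.02],"twist":0,"gripper":0},{"linear":[0,0,-0.02],"twist":0,"gripper":0},{"linear":[0,0,-0.02],"twist":0,"gripper":0}]'
```

```text
time: 4.22
tool_pos: [0.5857, 0.234, 0.0724]
ee_rot: [3.141, 0.0, 0.11]
wrist_force: [-0.2, -0.3, 0.2]
width: 0.0308
```

```bash
python3 -m inch '[{"linear":[0,0,0],"twist":0,"gripper":0},{"linear":[0,0,0],"twist":0,"gripper":0},{"linear":[0,0,0],"twist":0,"gripper":0},{"linear":[0,0,0],"twist":0,"gripper":0},{"linear":[0,0,0],"twist":0,"gripper":0},{"linear":[0,0,0],"twist":0,"gripper":0}]'
```

```text
time: 4.72
tool_pos: [0.5857, 0.2341, 0.0725]
ee_rot: [-3.141, 0.0, 0.11]
wrist_force: [0.3, 1.2, 1.0]
width: 0.0115
```

```bash
python3 -m inch '[{"linear":[0,0,0.1],"twist":0,"gripper":0},{"linear":[0,0,0.3],"twist":0,"gripper":0},{"linear":[0,0,0.6],"twist":0,"gripper":0},{"linear":[0,0,0.9],"twist":0,"gripper":0},{"linear":[0,0,1],"twist":0,"gripper":0},{"linear":[0,0,1],"twist":0,"gripper":0},{"linear":[0,0,1],"twist":0,"gripper":0}]'
python3 -m inch '[{"linear":[0,0,0.2],"twist":0,"gripper":0},{"linear":[0,0,0.3],"twist":0,"gripper":0},{"linear":[0,0,0.3],"twist":0,"gripper":0},{"linear":[0,0,0.3],"twist":0,"gripper":0}]'
python3 - <<'E'
from h import *
o,s,w=wsnap("lift");print(o["wrist_force"].round(2),o["width"])
from bench import robot
s=robot.snapshot("scene");cv2.imwrite("pics/lifts.png",s["image"][:,:,::-1])
E
```

```text
time: 5.3
tool_pos: [0.5857, 0.2339, 0.1724]
ee_rot: [3.141, -0.0, 0.11]
wrist_force: [0.2, 0.1, -1.2]
width: 0.0117
time: 5.63
tool_pos: [0.5857, 0.2339, 0.2017]
ee_rot: [3.141, 0.001, 0.11]
wrist_force: [0.6, 0.5, -2.2]
width: 0.0117
[ 0.61  0.47 -2.24] 0.01167146354359342
```

View pics/lift.png

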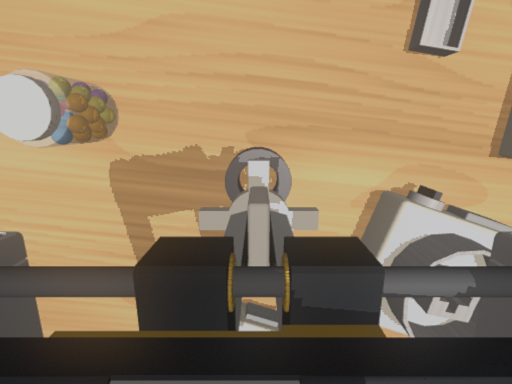

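View pics/lifts.png

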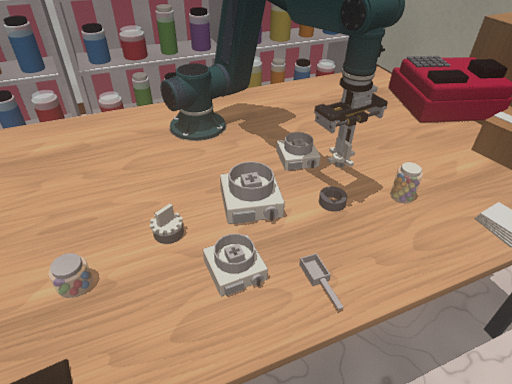

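The wheel is held level, the collar is empty, and the toothed wheel is untouched. Next I measure the wheel's offset in the hand with the same camera, so that biases cancel.

```bash
cat > inhand.py <<'E'
import sys
from h import *
from bench import robot
o=robot.get_obs();s=robot.snapshot("wrist")
p=world(s,s["hand_eye"]).reshape(-1,3)
k=(np.hypot(p[:,0],p[:,1])<.06)&(p[:,2]>.0225)&(p[:,2]<.036)
Q=p[k];print(len(Q),Q[:,2].mean(),np.percentile(Q[:,:2],[1,99],axis=0))
L=Q[(Q[:,1]<-.026)];R=Q[Q[:,1]>.026];F=Q[Q[:,0]>.026]
for n,A,i in(("y-",L,0),("y+",R,0),("x+",F,1)):
    print(n,len(A),A.min(0).round(4),A.max(0).round(4),A.mean(0).round(4))
E
python3 inhand.py
```

```text
2413 0.031092433298067264 [[-0.00663047 -0.0390504 ]
 [ 0.04168758  0.04318736]]
y- 418 [-0.0072 -0.04    0.0291] [ 0.0075 -0.0261  0.0359] [ 0.0008 -0.033   0.0312]
y+ 540 [-0.0071  0.026   0.0292] [0.0074 0.0441 0.0357] [0.0007 0.035  0.0312]
x+ 484 [ 0.026  -0.0044  0.0288] [0.0422 0.0086 0.0339] [0.0344 0.0021 0.031 ]
```

```bash
python3 -m inch '[{"linear":[-0.1,-0.2,0],"twist":-0.05,"gripper":0},{"linear":[-0.25,-0.5,0],"twist":-0.12,"gripper":0},{"linear":[-0.4,-0.75,0],"twist":-0.215,"gripper":0},{"linear":[-0.5,-0.9,0],"twist":-0.215,"gripper":0}]'
python3 -m inch '[{"linear":[-0.2,-0.3,0],"twist":0,"gripper":0},{"linear":[-0.4,-0.6,0],"twist":0,"gripper":0},{"linear":[-0.6,-0.9,0],"twist":0,"gripper":0},{"linear":[-0.7,-0.9,0],"twist":0,"gripper":0}]'
python3 -m inch '[{"linear":[-0.2,-0.3,0],"twist":0,"gripper":0},{"linear":[-0.31,-0.44,0],"twist":0,"gripper":0},{"linear":[-0.31,-0.44,0],"twist":0,"gripper":0},{"linear":[-0.31,-0.44,0],"twist":0,"gripper":0},{"linear":[-0.31,-0.44,0],"twist":0,"gripper":0}]'
cat > hub.py <<'E'
import sys
from h import *
o,s,w=wsnap(sys.argv[1]);P=w.reshape(-1,3)
print(o["tool_pos"].round(4),np.degrees(o["ee_rot"][2]).round(2))
near=np.hypot(P[:,0]-.493,P[:,1]-.010)
for n,a,b,r0,r1 in(("hub",.086,.097,0,.035),("rim",.1,.11,.05,.075)):
    Q=P[(P[:,2]>a)&(P[:,2]<b)&(near>r0)&(near<r1)]
    if len(Q)>5: print(n,len(Q),Q.mean(0).round(4),cv2.minAreaRect((Q[:,:2]*1000).astype(np.float32)))
E
python3 hub.py hub2; python3 inhand.py
```

```text
time: 6.12
tool_pos: [0.5341, 0.1418, 0.2013]
ee_rot: [3.14, 0.002, -0.119]
wrist_force: [0.2, -0.3, -1.3]
width: 0.0119
time: 6.45
tool_pos: [0.4634, 0.0499, 0.2016]
ee_rot: [3.138, 0.002, -0.12]
wrist_force: [0.4, 0.3, -1.4]
width: 0.0123
time: 6.87
tool_pos: [0.4351, 0.0107, 0.2022]
ee_rot: [-3.141, -0.0, -0.114]
wrist_force: [0.6, -0.2, -1.7]
width: 0.0121
[0.4351 0.0107 0.2022] -6.56
hub 1971 [0.4938 0.0093 0.0914] ((493.36309814453125, 9.36517333984375), (47.86076354980469, 46.831642150878906), 83.41267395019531)
rim 2228 [0.5042 0.0096 0.1041] ((495.64715576171875, 9.277698516845703), (125.80774688720703, 121.55998992919922), 88.71664428710938)
2415 0.03101804895080172 [[-0.0062003  -0.03926825]
 [ 0.04213744  0.04302434]]
y- 420 [-0.0069 -0.0401  0.0289] [ 0.008  -0.026   0.0358] [ 0.0012 -0.0331  0.0312]
y+ 537 [-0.0068  0.026   0.0289] [0.0081 0.044  0.0353] [0.0011 0.0349 0.0312]
x+ 501 [ 0.026 -0.005  0.029] [0.0426 0.0085 0.0335] [0.0346 0.0019 0.0309]
```

View pics/hub2.png

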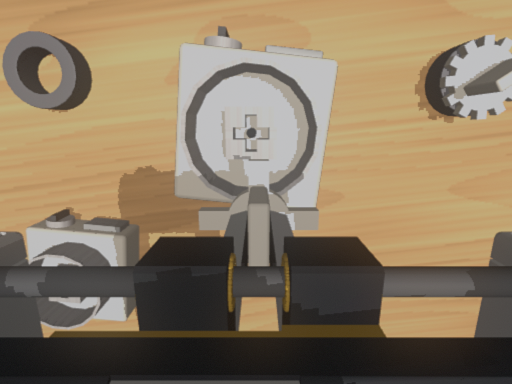

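```bash
python3 -m inch '[{"linear":[0.2,0,0],"twist":0,"gripper":0},{"linear":[0.4,0,0],"twist":0,"gripper":0},{"linear":[0.58,0,0],"twist":0,"gripper":0},{"linear":[0.58,0,0],"twist":0,"gripper":0},{"linear":[0.58,0,-0.1],"twist":0,"gripper":0},{"linear":[0.58,0,-0.22],"twist":0,"gripper":0},{"linear":[0.58,0,-0.22],"twist":0,"gripper":0},{"linear":[0.58,0,-0.22],"twist":0,"gripper":0}]'
python3 hub.py hub3; python3 inhand.py
python3 - <<'E'
from h import *
from bench import robot
for n in("scene","top"):
    s=robot.snapshot(n);np.savez(n+"3.npz",**s)
    im=s["image"];im=im[120:230,190:320] if n=="scene" else im[170:270,200:310]
    cv2.imwrite(f"pics/{n}3.png",cv2.resize(im,None,fx=5,fy=5,interpolation=2)[:,:,::-1])
E
```

```text
time: 7.63
tool_pos: [0.4911, 0.0103, 0.1787]
ee_rot: [3.141, 0.004, -0.114]
wrist_force: [-0.1, -0.3, -0.8]
width: 0.0118
[0.4911 0.0103 0.1787] -6.56
hub 820 [0.5074 0.0091 0.0914] ((502.87677001953125, 8.250099182128906), (48.00065612792969, 29.964479446411133), 84.35880279541016)
rim 1692 [0.5167 0.0072 0.1042] ((508.689697265625, 7.465091705322266), (125.35002899169922, 94.61727142333984), 83.44632720947266)
2422 0.031064386235361972 [[-0.00614685 -0.03922589]
 [ 0.04213184  0.04303513]]
y- 419 [-0.0064 -0.0402  0.0286] [ 0.008 -0.026  0.036] [ 0.0013 -0.033   0.0313]
y+ 539 [-0.0067  0.026   0.0292] [0.0079 0.044  0.0358] [0.0012 0.0349 0.0311]
x+ 497 [ 0.0261 -0.0045  0.029 ] [0.0426 0.0085 0.0343] [0.0346 0.002  0.0311]
```

View pics/scene3.png

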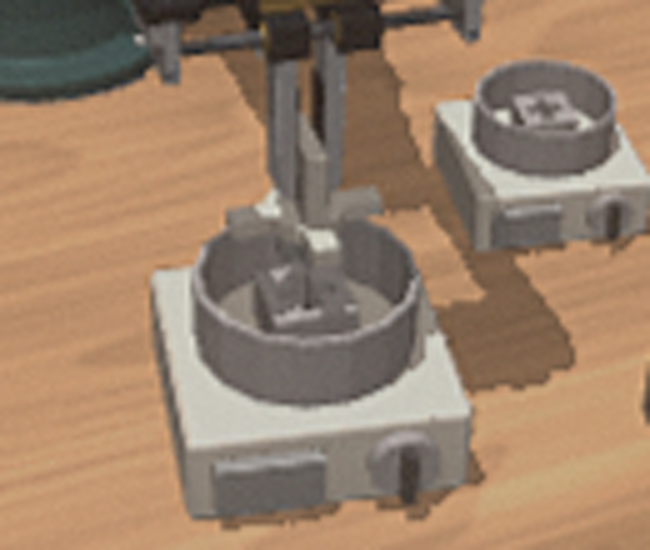

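View pics/hub3.png

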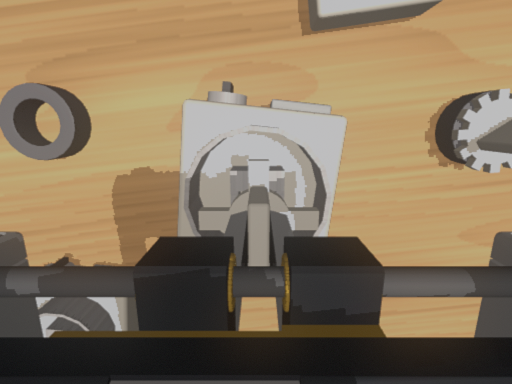

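```bash
python3 -m inch '[{"linear":[0,0.005,0],"twist":0,"gripper":0},{"linear":[0,0.005,0],"twist":0,"gripper":0},{"linear":[0,0.005,0],"twist":0,"gripper":0}]'
```

```text
time: 8.08
tool_pos: [0.4928, 0.0104, 0.1809]
ee_rot: [3.142, -0.001, -0.115]
wrist_force: [0.9, -0.6, -2.3]
width: 0.0114
```

```bash
python3 -m inch '[{"linear":[0.005,0.009,0],"twist":0,"gripper":0},{"linear":[0.005,0.009,-0.1],"twist":0,"gripper":0},{"linear":[0.005,0.009,-0.18],"twist":0,"gripper":0},{"linear":[0.005,0.009,-0.18],"twist":0,"gripper":0},{"linear":[0.005,0.009,-0.18],"twist":0,"gripper":0}]'
python3 -m inch '[{"linear":[0,0,-0.03],"twist":0,"gripper":0},{"linear":[0,0,-0.06],"twist":0,"gripper":0},{"linear":[0,0,-0.09],"twist":0,"gripper":0},{"linear":[0,0,-0.09],"twist":0,"gripper":0}]'
python3 -c "
from bench import robot
o=robot.get_obs();print(o['tool_pos'].round(4),o['wrist_force'].round(1),o['wrist_torque'].round(3))"
```

```text
time: 8.5
tool_pos: [0.4924, 0.0114, 0.161]
ee_rot: [3.141, 0.003, -0.115]
wrist_force: [0.4, -0.0, -1.3]
width: 0.0117
time: 8.83
tool_pos: [0.4928, 0.0114, 0.1528]
ee_rot: [3.141, 0.001, -0.115]
wrist_force: [0.5, -0.6, -1.5]
width: 0.0115
[0.4928 0.0114 0.1528] [ 0.5 -0.6 -1.5] [ 0.029 -0.019  0.016]
```

The lead-in has entered the slot without contact. I continue down, watching the forces.

```bash
python3 -m inch '[{"linear":[0.003,0,-0.02],"twist":0,"gripper":0},{"linear":[0.003,0,-0.04],"twist":0,"gripper":0},{"linear":[0.003,0,-0.05],"twist":0,"gripper":0},{"linear":[0.003,0,-0.05],"twist":0,"gripper":0}]'
python3 -c "
from bench import robot
o=robot.get_obs();print(o['wrist_torque'].round(3))"
python3 -m inch '[{"linear":[0,0,-0.02],"twist":0,"gripper":0},{"linear":[0,0,-0.04],"twist":0,"gripper":0},{"linear":[0,0,-0.04],"twist":0,"gripper":0}]'
python3 -c "
from bench import robot
o=robot.get_obs();print(o['wrist_torque'].round(3))"
```

```text
time: 9.17
tool_pos: [0.4933, 0.0114, 0.1482]
ee_rot: [3.142, 0.001, -0.115]
wrist_force: [-0.9, 0.0, -0.9]
width: 0.012
[ 0.001  0.023 -0.058]
time: 9.42
tool_pos: [0.4932, 0.0114, 0.144]
ee_rot: [3.141, 0.001, -0.115]
wrist_force: [0.1, -0.8, -1.5]
width: 0.0122
[ 0.032 -0.014 -0.043]
```

The main ribs are in, still with no contact force. Next comes the spring section, with home at TCP z of about 0.1325.

```bash
python3 -m inch '[{"linear":[0,0,-0.03],"twist":0,"gripper":0},{"linear":[0,0,-0.06],"twist":0,"gripper":0},{"linear":[0,0,-0.06],"twist":0,"gripper":0}]'
python3 -m inch '[{"linear":[0,0,-0.03],"twist":0,"gripper":0},{"linear":[0,0,-0.05],"twist":0,"gripper":0},{"linear":[0,0,-0.05],"twist":0,"gripper":0},{"linear":[0,0,-0.05],"twist":0,"gripper":0}]'
python3 -m inch '[{"linear":[0,0,-0.01],"twist":0,"gripper":0},{"linear":[0,0,-0.01],"twist":0,"gripper":0},{"linear":[0,0,-0.01],"twist":0,"gripper":0}]'
```

```text
time: 9.67
tool_pos: [0.4938, 0.0114, 0.1388]
ee_rot: [3.142, -0.001, -0.115]
wrist_force: [-0.4, 0.2, 2.3]
width: 0.0117
time: 10.0
tool_pos: [0.4938, 0.0114, 0.1342]
ee_rot: [3.142, -0.001, -0.115]
wrist_force: [-0.6, 0.3, 5.2]
width: 0.0119
time: 10.25
tool_pos: [0.4939, 0.0114, 0.1334]
ee_rot: [3.142, -0.001, -0.115]
wrist_force: [-1.3, -0.0, 5.8]
width: 0.0121
```

```bash
python3 -m inch '[{"linear":[0,0,-0.01],"twist":0,"gripper":0},{"linear":[0,0,-0.01],"twist":0,"gripper":0},{"linear":[0,0,-0.01],"twist":0,"gripper":0},{"linear":[0,0,-0.01],"twist":0,"gripper":0}]'
python3 -m inch '[{"linear":[0,0,-0.01],"twist":0,"gripper":0},{"linear":[0,0,-0.01],"twist":0,"gripper":0},{"linear":[0,0,-0.01],"twist":0,"gripper":0},{"linear":[0,0,-0.01],"twist":0,"gripper":0}]'
```

```text
time: 10.58
tool_pos: [0.4939, 0.0114, 0.1325]
ee_rot: [3.142, -0.001, -0.115]
wrist_force: [-2.0, 1.5, 5.6]
width: 0.0118
time: 10.92
tool_pos: [0.4939, 0.0113, 0.1324]
ee_rot: [3.141, -0.002, -0.115]
wrist_force: [-2.9, -0.6, 9.1]
width: 0.0116
```

A hard stop at z = 0.1324 matches home (0.1325). I add a little preload and verify.

```bash
python3 -m inch '[{"linear":[-0.003,0,-0.01],"twist":0,"gripper":0},{"linear":[-0.003,0,-0.015],"twist":0,"gripper":0},{"linear":[-0.003,0,-0.015],"twist":0,"gripper":0},{"linear":[-0.003,0,-0.015],"twist":0,"gripper":0},{"linear":[-0.003,0,-0.015],"twist":0,"gripper":0},{"linear":[-0.003,0,-0.015],"twist":0,"gripper":0}]'
python3 inhand.py; python3 hub.py end
python3 - <<'E'
from h import *
from bench import robot
P=np.load("end.npz")["w"].reshape(-1,3);r=np.hypot(P[:,0]-.4936,P[:,1]-.0093)
Q=P[(r<.047)&(P[:,2]>.095)&(P[:,2]<.115)];print("vane top z",np.median(Q[:,2]),len(Q))
Q=P[(r>.057)&(r<.063)&(P[:,2]>.098)&(P[:,2]<.11)];print("rim z",np.median(Q[:,2]))
s=robot.snapshot("scene")
cv2.imwrite("pics/end_s.png",cv2.resize(s["image"][120:300,20:420],None,fx=2,fy=2,interpolation=2)[:,:,::-1])
o=robot.get_obs();print(o["wrist_force"],o["wrist_torque"],o["width"],o["tool_pos"])
E
```

```text
time: 11.42
tool_pos: [0.4939, 0.0114, 0.1324]
ee_rot: [3.142, -0.003, -0.115]
wrist_force: [-4.3, 0.9, 14.3]
width: 0.0118
3637 0.030334510877140564 [[-0.05888796 -0.05879911]
 [ 0.05921796  0.05749084]]
y- 1177 [-0.0127 -0.0599  0.0262] [ 0.0536 -0.026   0.036 ] [ 0.0142 -0.0437  0.0298]
y+ 675 [-0.0103  0.026   0.0264] [0.0535 0.06   0.036 ] [0.0071 0.0374 0.0309]
x+ 1167 [ 0.0261 -0.0532  0.0259] [0.0599 0.0516 0.0358] [ 0.0416 -0.0086  0.0296]
[0.4939 0.0114 0.1324] -6.57
hub 749 [0.5109 0.0074 0.0918] ((509.205322265625, 8.048011779785156), (67.5204849243164, 16.970420837402344), 83.43360137939453)
rim 2297 [0.5194 0.0063 0.1043] ((501.46441650390625, 8.007308959960938), (114.36415100097656, 113.45738983154297), 37.71781539916992)
vane top z 0.1014377703561454 2511
rim z 0.10436469212478272
[-4.23071336  1.31321505 15.46007254] [ 0.17677408  1.12984753 -0.04703162] 0.012040878289221353 [0.49389589 0.01135786 0.13236794]
```

View pics/end_s.png

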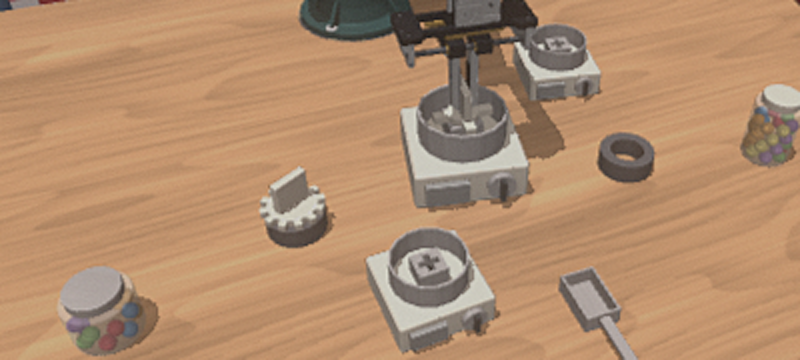

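View pics/end.png

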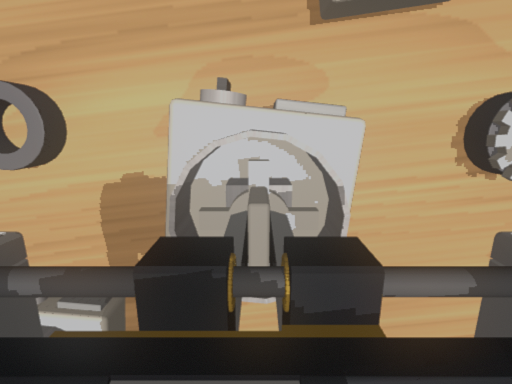

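```bash
python3 -c "
from bench import robot
print(robot.close_job());o=robot.get_obs();print(o['time'],o['tool_pos'],o['wrist_force'],o['width'])"
```

```text
the job is handed in; nothing more can be done
None
the job is handed in; nothing more can be done
```

The four-vane wheel is home in the drive hub of the largest dispenser, and I handed the job in at about 11.6 s with the gripper still holding it pressed down. I lifted it by the bar straight off its collar, turned it to the slot's angle (about -6.6°), and slid it down past the ejector spring to a hard stop.

**Last checks before handing in:**
- **Depth:** the tool stopped at z = 0.1324 m, where I expected 0.1325 m. The disc and vane tops measured 0.1014 m against a nominal 0.102 m. The rim also read 0.6 mm low, so the wheel is flush to within measurement error.
- **Push and grip:** the upward force on the tool was about 15 N, above the spring's 8 N. The fingers were at 12 mm on the bar.
- **Other objects:** the toothed wheel, the jars and the scoop were left untouched. The last scene picture shows them in place, except for the scoop handle, which is outside the crop.

**Checks that disagreed or were not perfect:**
- The wrist camera read about 2 mm off sideways compared with the jaw centre. I corrected for that, and the stem entered without contact force.
- At the end there was a side force of about 4 N and a wrist moment of about 1.1 N m. The tool was tilted only about 0.003 rad.
- After hand-in the robot gave no more readings, so I could not check the final second myself.

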